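# Load a sample carrier under the thickness gauge and wind its probe down

### The arm

A 7-joint arm with a two-finger parallel gripper is mounted at the origin on the work surface. World frame = base frame: x ahead of the robot, y to its left, z up, the work surface at z = 0. Lengths are in m, angles in rad, forces in N, time in s.
With the tool pointing down it reaches from about 0.4 to 0.85 m from the base axis. Payload 6.9 kg.
Tool frame: the origin (TCP) lies midway between the tips of the shut fingers; the grasp point (between the pads) lies behind it (ctrl.pinch_z is the z of the grasp point in the tool frame, in m); z points along the fingers, y is the line along which they close (so a half turn about z gives the same grasp; the last joint's range is limited). The gripper opens to 85 mm and grips with 20 to 120 N. Pads are 22 mm wide; open, the fingers measure 114 mm over their backs; the gripper's body (76 mm by 85 mm) begins 54 mm behind the grasp point. The pads swing forward as they close: fully open they stand 13 mm farther back than shut.
Start: joints at [1.321, 0.507, -0.238, 1.5, 0.126, 1.149, -0.155], TCP at [0.217, -0.586, 0.231] pointing down, gripper open.
Joint ranges: [-3.08, 3.08], [-0.24, 2.05], [-1.43, 1.35], [0, 2.5], [-1.52, 4.66], [0.17, 1.96], [-2.89, 2.89]. Speed limits (rad/s): [2.39, 2.39, 3.14, 3.14, 3.14, 3.14, 3.14].

### API

Orientations are given as a unit quaternion [w, x, y, z].
In Python, from station import ctrl, get_state, vision, ticket, models gives the robot as it stands. Calls block until the motion is done:
- ctrl.movep(position, orientation): joint-space move of the TCP to a pose.
- ctrl.movel(position, frame=None, max_speed=0.15): straight line of the TCP; frame=None keeps the orientation; max_speed is the mean speed in m/s.
- ctrl.set_joints(angles): joint-space move.
- ctrl.ungrasp() and ctrl.close_gripper(force=None): open the fingers fully, or close them until they stop; force is the grip in N (None keeps the last).
- ctrl.pause(seconds).
- ctrl.ik(position, orientation): joint angles nearest the present ones, or None.
- get_state(): the state.
- vision.grab_frame(name): name is "scene" or "top" or "wrist"; returns (picture, depth): 480x640x3 uint8, blue, green, red; 480x640 float32, m along the optical axis (not along the pixel's ray), 0 where there is no reading.
- vision.camera_info(name): a dict with "mtx" (3x3 intrinsics, pixels), "R" (3x3) and "t" (3): a world point X has camera coordinates R X + t; the wrist camera has in their place "hand_eye" (4x4, takes a point from camera to tool coordinates, whose origin is the TCP and whose axes are the flange's). Camera axes: x right, y down, z forward; pixel columns grow to the right and rows downward; lengths in m; the calibration is good to about 2 mm. A picture is of the moment at which its call begins: read the wrist's pose just before it. camera_info takes no time and is no camera call.
A pose or a line that the arm cannot do raises ctrl.Unreachable and nothing moves.
- ticket.close_job(): hands the job in; it is judged then, once.
Trained networks look in the newest picture that a camera, given by its name, has taken for a name from the list of things; names that differ only in an ending like _2 or _b are one class to them, and where a whole thing is asked for, a point or a joint stands for the part that bears it (a point fixed in the world has none). Each returns a list of dicts, best first, with "p" (0 to 1); they miss things now and then, are a little off and sometimes report something else, mostly with a low value. They report only what shows in the picture. A call takes as long as a camera call. They do not tell look-alikes from the thing itself.
- models.recognise(camera, target): "point" ([column, row] in pixels, amid what is visible of it).
- models.masks_of(camera, target): "mask" (480x640 bool, what is visible of it) and "point" ([column, row] in pixels, amid what is visible of it).
The state is a dict: "time": time; "qpos": joint angles; "qd": joint speeds; "tau": joint torques, N m; "tcp_pos": TCP position; "eef_rot": TCP orientation; "contact_force": force on the tool from outside, world axes, zero at the start; "wrist_torque": the same for the moment, N m; "width": finger opening in m; "gripper_force": force on a finger pad.
Only numpy, scipy, OpenCV 4.12 (cv2) and the standard library are available. Lean on these libraries where they do the work, as an engineer would, in place of code of your own. Each camera call takes 0.05 s, during which the arm holds its last target. There are 200 camera calls.

### The job

Pull the carrier with the copper sample out of the white shelter, set it down on the gauge stand's base plate, take it again by the black fin at its tail and slide it nose first under the low head until its nose is fully home against the stop. Then turn the black handwheel on top of the head clockwise (seen from above), in several grasps, until its red pointer stands within the green mark, and let go. Leave the other carrier and the other things on the bench where they are.

Things in the scene. Friction and masses are not known exactly. Their poses are not given: they have to be found in the camera images.
- press: Thickness-gauge stand, fixed. Origin on the bench below the probe axis; +x is the way in, from the open mouth to the stop; z up. Steel base plate x -270 to +105, 130 wide, its top 10 above the bench. Aluminium head above it: x -55 to +95, 110 wide, underside 33 and top 120 above the bench; a white dial of 104 diameter with black ticks and a green mark on top.
- mouth (a point): On the base plate's top, below the front edge of the head, midway between two blue guides. The guides are 8 high, 54 apart inside, run from here to the stop, and flare open over 24 mm in front of here. Axes as press.
- stop (a point): Middle of the stop: the face of the column under the head, at x = +30 of the stand, 5 above the base plate. The carrier's nose must end against it.
- seat (a point): Point on the base plate's top (10 above the bench) straight below the probe: the carrier's origin belongs here, with the carrier's x axis along the stand's x axis. Its axes are those of press. The probe above (24 diameter) is flush with the head's underside at wheel angle 0 and sinks 1.2 mm per rad; at the green mark it stays about 2.4 mm above a sample.
- handwheel (a joint): Angle of the handwheel in rad, growing clockwise seen from above; stops at 0 and 5.4; starts between 0 and 0.8. The pointer's direction in the frame of press is (cos q, -sin q). The pointer is centred on the green mark at 4.70; the mark spans 4.58 to 4.82. Friction about 0.12 N m; it stays where it is left. It reaches the mark only clockwise.
- wheel_grip (a point): On the vertical axis of the handwheel, at mid-height, 153 above the bench. The wheel is a solid black ribbed disc, 56 diameter, 26 thick (140 to 166 above the bench), on a thin stem, 20 clear over the head's top. It can be gripped across its diameter from above at any yaw. Fingers may pass the thin pointer skirt below it.
- pointer_tip (a point): Tip of the red pointer, on the skirt of the handwheel just above the dial, 43 from the axis; turns with the wheel. A white line on top of the wheel points the same way.
- green_mark (a point): Middle of the green mark on the dial, 45 from the wheel's axis; fixed on the stand.
- shelter: White two-bay dust shelter, fixed. Origin on the bench in its middle; the open side looks to its -x. Roof 226 wide, 106 deep, top 63 and underside 58 above the bench; walls 6 thick; bay centres at y = +-55. The carriers' tails with their fins stand inside under the roof; about 90 of each nose sticks out.
- shelter_mouth (a point): On the bench, middle of the shelter's open side (x = -50 of the shelter).
- carrier_copper: Aluminium plate with a copper-coloured disc, 0.18 to 0.29 kg, on the bench in either bay. Origin on its underside below the disc's centre; +x to its nose. Plate x -145 to +30, 50 wide, 10 thick; disc 42 diameter, top 15 above the underside; black fin at the tail. Can be gripped across its width at x = -25; must come out some 110 before it can be lifted.
- carrier_copper_fin (a point): Grip point on the black fin of the copper carrier: at x = -125 of the carrier, 30 above its underside. The fin is 12 thick (across), 32 long (along x), and its top is 46 above the underside.
- carrier_white: The other carrier, the same but with a white disc; in the other bay. To be left alone. Same frame.
- die_a: Loose punch die, steel disc of 40 diameter with a stem, 40 high. Leave alone. Origin at its foot.
- die_b: Another such punch die. Leave alone. Origin at its foot.
- dish: Loose glass dish of 90 diameter, 16 high. Leave alone. Origin at its foot.
- bottle: Amber bottle of 56 diameter, 120 high. Leave alone. Origin at its foot.
Not all that is in view belongs to the job. What is shaped like the carrier_copper but purple or yellow is not meant.

How it is judged:
By the outcome, as a careful person would: the job done as asked, in the order asked, and still so for the second after the job is handed in, with the robot touching nothing.
It also fails if it takes over 72 s, if anything falls off the work surface, if the arm or the gripper's body presses on something with over 40 N, if the wrist force passes 120 N, or if a joint passes its speed limit or range.

## Working session

There is one attempt and no reset: what is moved stays moved. The work goes in short steps, each a Python script; the robot and the scene stay as the last script left them, time stands still between calls to the robot, and variables do not carry over. Pictures are saved under pics/ and viewed, at most 10 in all, crops included, and the job is handed in when it is done.

```bash
ls; mkdir -p pics
cat > h.py <<'E'
import numpy as np,cv2
from station import ctrl,get_state,vision,ticket,models
from scipy.spatial.transform import Rotation as Rt
def cloud(name):
    s=get_state(); im,d=vision.grab_frame(name); c=vision.camera_info(name); K=np.array(c["mtx"])
    v,u=np.mgrid[:480,:640]; P=np.stack([(u-K[0,2])/K[0,0]*d,(v-K[1,2])/K[1,1]*d,d],-1)
    if "R" in c: W=(P-np.array(c["t"]).ravel())@np.array(c["R"])
    else:
        H=np.array(c["hand_eye"]); q=s["eef_rot"]; R=Rt.from_quat([q[1],q[2],q[3],q[0]]).as_matrix()
        W=(P@H[:3,:3].T+H[:3,3])@R.T+np.array(s["tcp_pos"])
    W[d<=0]=np.nan
    return im,W
def down(yaw): # tool z down, tool x axis at yaw in world
    return [0,np.cos(yaw/2),np.sin(yaw/2),0]
E
python3 - <<'E'
from h import *
print(get_state()); print(ctrl.pinch_z)
a,W=cloud("scene"); b,W2=cloud("top")
cv2.imwrite("pics/s.png",a); cv2.imwrite("pics/t.png",b)
np.savez("first.npz",a=a,W=W,b=b,W2=W2)
for cam,w in (("scene",W),("top",W2)):
  for n in ["press","handwheel","carrier_copper","carrier_white","shelter","green_mark","pointer_tip"]:
    for r in models.recognise(cam,n)[:3]:
        c,rr=[int(round(x)) for x in r["point"]]; print(cam,n,round(r["p"],2),c,rr,np.round(w[rr,c],3))
E
```

```text
pics
{'time': 0.0, 'qpos': array([ 1.32149246,  0.50830035, -0.23753915,  1.50112566,  0.1257019 ,
        1.14888138, -0.1548535 ]), 'qd': array([-0.0010436 , -0.00149038,  0.00187427, -0.00014948, -0.00057453,
       -0.00040155, -0.00110329]), 'tau': array([-3.79037629e-04, -6.20600295e+01, -2.18626589e+00, -2.49658853e+01,
        1.28630528e-02,  1.19163998e-02, -1.56320002e-06]), 'tcp_pos': array([ 0.21689254, -0.58563416,  0.23045591]), 'eef_rot': array([-8.46140178e-04,  9.84307227e-01,  1.76461156e-01, -1.66372310e-04]), 'contact_force': array([ 0.76541074,  0.33213788, -0.3364937 ]), 'wrist_torque': array([-0.03163537, -0.00890275,  0.0160233 ]), 'gripper_force': 0.0, 'width': 0.0852018095443062}
-0.0187
scene press 0.73 263 246 [ 0.532 -0.208  0.01 ]
scene handwheel 0.55 249 207 [ 0.55  -0.232  0.164]
scene carrier_copper 0.97 388 265 [0.378 0.145 0.013]
scene carrier_copper 0.9 461 269 [0.265 0.324 0.011]
scene carrier_copper 0.57 410 329 [0.553 0.314 0.017]
scene carrier_white 0.6 431 311 [0.46  0.328 0.011]
scene shelter 0.88 457 339 [0.545 0.434 0.061]
scene shelter 0.54 252 208 [ 0.545 -0.225  0.16 ]
scene shelter 0.32 266 244 [ 0.521 -0.206  0.011]
scene green_mark 0.81 264 246 [ 0.531 -0.205  0.011]
scene pointer_tip 0.82 252 206 [ 0.544 -0.226  0.166]
top press 0.8 390 243 [ 0.532 -0.191  0.007]
top handwheel 0.78 420 234 [ 0.528 -0.241  0.166]
top carrier_copper 0.84 193 233 [0.554 0.318 0.014]
top carrier_copper 0.82 260 306 [0.368 0.14  0.008]
top carrier_copper 0.76 188 350 [0.256 0.318 0.007]
top carrier_white 0.82 182 278 [0.437 0.343 0.007]
top shelter 0.63 146 245 [0.514 0.423 0.06 ]
top green_mark 0.58 389 244 [ 0.53  -0.189  0.007]
top pointer_tip 0.87 422 234 [ 0.527 -0.245  0.17 ]
top pointer_tip 0.6 182 275 [0.445 0.342 0.011]
```

View pics/t.png

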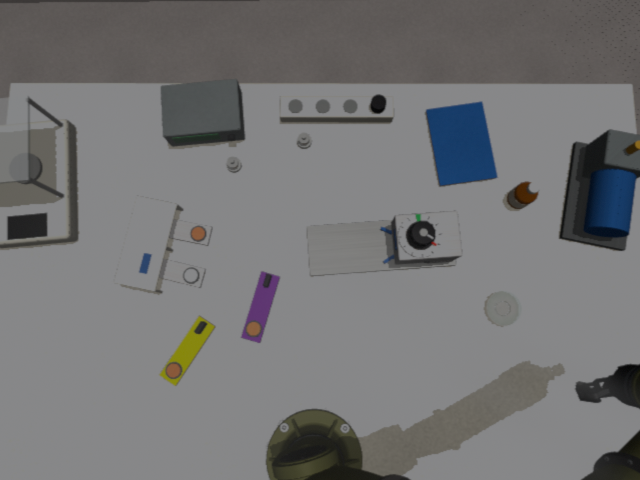

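View pics/s.png

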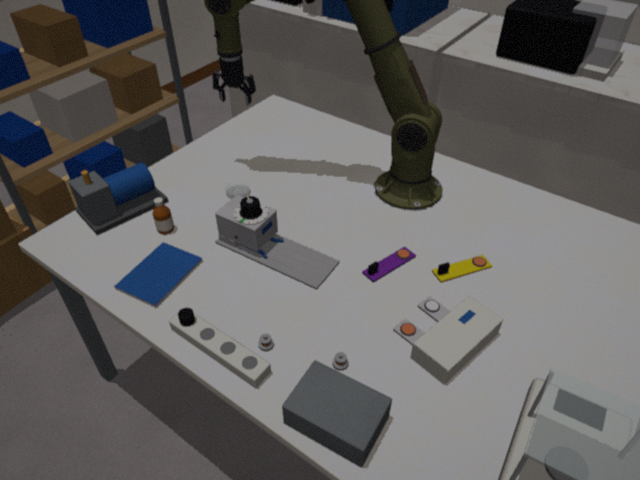

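The top view shows three copper discs: purple carrier (260,306), yellow carrier (188,350), and the aluminium one at (198,233) in the shelter's upper bay. The last fits: it is an aluminium plate inside the white shelter. The white-disc carrier is at (191,275). The stand's head is at (428,236), with its mouth to the left (+y) and the blue guides at about (388,245). The pointer is lower right, the green mark on top.

```bash
cat > m.py <<'E'
from h import *
f=np.load("first.npz"); 
def rect(W,lo,hi,box):
    x0,x1,y0,y1=box
    m=(W[...,2]>lo)&(W[...,2]<hi)&(W[...,0]>x0)&(W[...,0]<x1)&(W[...,1]>y0)&(W[...,1]<y1)
    m=cv2.morphologyEx(m.astype(np.uint8),cv2.MORPH_OPEN,np.ones((3,3)))>0
    p=W[m][:,:2]; r=cv2.minAreaRect((p*1000).astype(np.float32)); return np.round(r[0],1),np.round(r[1],1),round(r[2],2),len(p),np.round(np.median(W[m][:,2]),4)
for k in ("W2","W"):
    W=f[k]
    print(k,"roof",rect(W,.05,.075,(.38,.68,.33,.53)))
    print(k,"head",rect(W,.105,.128,(.4,.65,-.4,-.1)))
    print(k,"plate",rect(W,.005,.02,(.4,.65,-.16,.1)))
    im=f["b" if k=="W2" else "a"]
    hsv=cv2.cvtColor(im,cv2.COLOR_BGR2HSV)
    box=(W[...,0]>.5)&(W[...,0]<.62)&(W[...,1]>.24)&(W[...,1]<.38)
    m=box&(hsv[...,1]>80); print("disc",np.nanmean(W[m],0),m.sum())
b=f["b"]; c1=cv2.resize(b[185:305,100:240],None,fx=4,fy=4,interpolation=3)[:480,:400]
c1=cv2.resize(b[190:310,110:220],(400,436)); c2=cv2.resize(b[190:299,375:475],(400,436))
cv2.imwrite("pics/c1.png",np.hstack([c1,c2]))
E
python3 m.py
```

```text
W2 roof (array([520.9, 423.4]), array([109. , 226.1]), 78.61, 3778, np.float64(0.0624))
W2 head (array([ 534.5, -269.3]), array([111. , 150.9]), 4.52, 2186, np.float64(0.1208))
W2 plate (array([514.7, -29.8]), array([132. , 269.3]), 5.42, 3136, np.float64(0.0098))
disc [0.55350418 0.30527308 0.01468445] 142
W roof (array([520.6, 426.1]), array([108.5, 231.4]), 78.52, 3319, np.float64(0.0632))
W head (array([ 535.2, -265.9]), array([114.2, 154.6]), 6.0, 910, np.float64(0.1206))
W plate (array([517.6, -69.6]), array([137.9, 187. ]), 3.79, 1894, np.float64(0.0105))
disc [0.55335841 0.3073398  0.01488873] 126
```

View pics/c1.png

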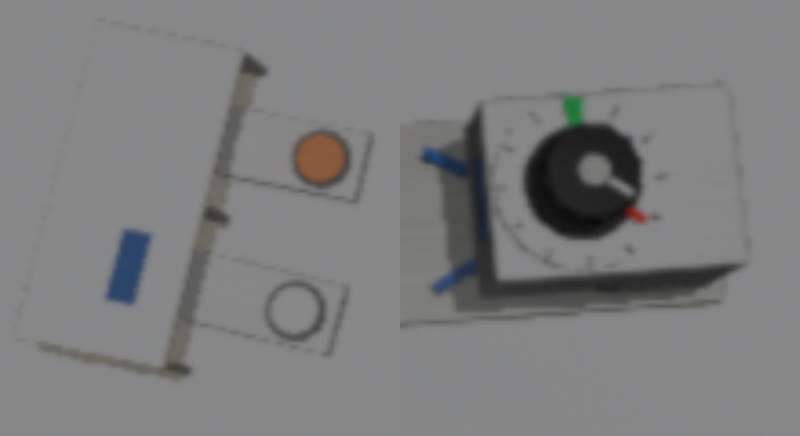

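The crop confirms it: the upper bay's aluminium carrier has the copper disc (crop 320,158), the lower one a white disc. The red pointer is at crop (635,213) and the green mark at (573,110).

```bash
cat > a1.py <<'E'
from h import *
print(np.round(vision.camera_info("wrist")["hand_eye"],3).tolist())
n=np.array([-.197,-.98]);n/=np.linalg.norm(n); yn=np.arctan2(n[1],n[0]); d=np.array([.554,.306])
p0=np.array([.533,-.248]); yp=np.radians(-84.8); pd=np.array([np.cos(yp),np.sin(yp)])
for s in (0,np.pi):
  for nm,xy,z,y in (("c",d,.2,yn),("c",d,.0,yn),("out",d+.13*n,.0,yn),("pl",p0-.133*pd,.02,yp),("fin",p0-.125*pd,.03,yp),("wh",p0,.135,yp)):
    q=ctrl.ik([*xy,z],down(y+s)); print(s,nm,None if q is None else np.round(q,2))
E
python3 a1.py
```

```text
[[0.001, -0.959, -0.282, 0.073], [1.0, 0.001, -0.001, 0.0], [0.001, -0.282, 0.959, -0.143], [0.0, 0.0, 0.0, 1.0]]
0 c [ 0.08  0.79 -1.23  1.52  0.75  1.37  1.73]
0 c [ 0.07  1.09 -1.23  1.71  1.11  1.2   1.47]
0 out [ 0.3   1.02 -1.23  1.92  1.12  1.1   1.53]
0 pl [ 0.07  0.64  0.16  1.99 -0.18  0.53 -2.7 ]
0 fin [ 0.09  0.63  0.15  1.97 -0.17  0.56 -2.69]
0 wh [ 0.3   0.54  0.15  1.74 -0.1   0.87 -2.56]
3.141592653589793 c [ 0.08  0.8  -1.25  1.52  0.77  1.38 -1.42]
3.141592653589793 c [-0.17  0.84 -0.65  1.72  0.67  0.82 -1.33]
3.141592653589793 out [-0.04  0.74 -0.52  1.93  0.6   0.64 -1.14]
3.141592653589793 pl [ 0.54  0.69 -0.57  1.98  0.61  0.65 -0.34]
3.141592653589793 fin [ 0.56  0.68 -0.58  1.97  0.59  0.67 -0.3 ]
3.141592653589793 wh [ 0.77  0.59 -0.6   1.73  0.4   0.94  0.1 ]
```

```bash
cat > a2.py <<'E'
from h import *
from m import rect
yn=np.arctan2(-.98,-.197); n=np.array([np.cos(yn),np.sin(yn)]); d=np.array([.554,.306])
p0=np.array([.533,-.248]); yp=np.radians(-84.8); pd=np.array([np.cos(yp),np.sin(yp)])
ctrl.movep([*(p0-.03*pd),.30],down(yp+np.pi)); ctrl.pause(.3)
im,W=cloud("wrist"); np.savez("press.npz",im=im,W=W)
print("head",rect(W,.105,.128,(.4,.65,-.4,-.1)))
print("wheel",rect(W,.155,.18,(.4,.65,-.4,-.1)))
print("plate",rect(W,.005,.02,(.4,.65,-.17,.1)))
ctrl.movep([*(d-.01*n),.20],down(yn+np.pi)); ctrl.pause(.3)
im2,W2=cloud("wrist"); np.savez("car.npz",im=im2,W=W2)
hsv=cv2.cvtColor(im2,cv2.COLOR_BGR2HSV)
box=(W2[...,0]>.5)&(W2[...,0]<.62)&(W2[...,1]>.24)&(W2[...,1]<.38)
m=box&(hsv[...,1]>80); print("disc",np.nanmean(W2[m],0),m.sum())
print("discrect",cv2.minAreaRect((W2[m][:,:2]*1000).astype(np.float32)))
print("carrier",rect(W2,.006,.02,(.5,.62,.2,.36)))
print("roof",rect(W2,.055,.07,(.4,.68,.3,.5)))
cv2.imwrite("pics/w.png",np.hstack([cv2.resize(im,(400,300)),cv2.resize(im2,(400,300))]))
print(get_state()["time"],get_state()["contact_force"])
E
sed -i 's/^for k in/if __name__=="__main__":\n  for k in/; ' m.py
python3 - <<'E'
s=open('m.py').read().split('if __name__')[0]; open('m.py','w').write(s)
E
python3 a2.py
```

```text
head (array([ 535. , -267.4]), array([110.3, 150.1]), 4.71, 12163, np.float64(0.1208))
wheel (array([ 533.3, -247.3]), array([56.6, 56.4]), 87.75, 3547, np.float64(0.1662))
plate (array([520.8, -91.3]), array([130.2, 166.5]), 4.65, 18228, np.float64(0.0104))
disc [0.56292287 0.32472149 0.26755653] 31774
discrect ((558.9544067382812, 312.18756103515625), (48.04039001464844, 126.62120056152344), 78.46332550048828)
carrier (array([556.4, 317.5]), array([82.8, 50.1]), 79.26, 4428, np.float64(0.0108))
roof (array([521.1, 425.5]), array([106.4, 226.5]), 78.8, 47994, np.float64(0.0634))
5.2417 [0.16640784 0.07573336 0.33115418]
```

View pics/w.png

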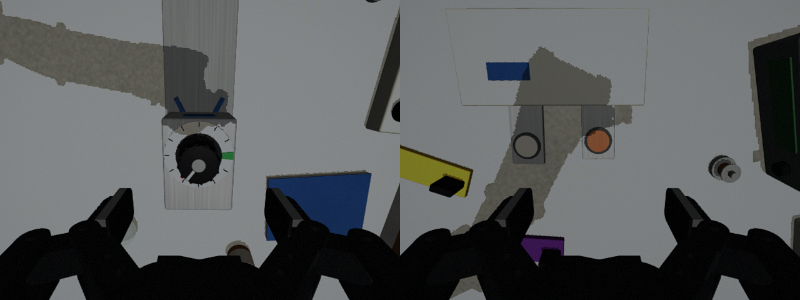

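The wrist view shows the head with its wheel at (198,160) on the left, and the two carriers in front of the shelter on the right, copper at (598,140). The fits agree within about 1 mm, so I grip and pull out.

```bash
cat > a3.py <<'E'
from h import *
yn=np.radians(79.0-180); n=np.array([np.cos(yn),np.sin(yn)]); o=np.array([.5543,.3063]); g=o-.025*n
q=down(yn+np.pi)
ctrl.movep([*g,.09],q); ctrl.movel([*g,0.0],max_speed=.08)
print(np.round(get_state()["contact_force"],2))
ctrl.close_gripper(100); s=get_state(); print(s["width"],s["gripper_force"],s["tcp_pos"],np.round(s["contact_force"],2))
ctrl.pause(.2)
if .045<s["width"]<.055:
    ctrl.movel([*(g+.135*n),0.001],max_speed=.1)
    s=get_state(); print(s["width"],s["tcp_pos"],np.round(s["contact_force"],2))
print(s["time"])
E
python3 a3.py
```

```text
[ 0.2  -0.34  0.07]
0.04664724684516339 102.52341270446777 [0.55938061 0.3310842  0.00112115] [-0.81 -1.26  8.1 ]
0.04694067875314181 [0.53347945 0.19802094 0.00109998] [0.72 0.55 7.21]
9.1833
```

```bash
cat > a4.py <<'E'
from h import *
from m import rect
ctrl.movel([.5335,.1980,.06],max_speed=.12)
s=get_state(); print(s["width"],np.round(s["contact_force"],2))
yp=np.radians(-85.3); pd=np.array([np.cos(yp),np.sin(yp)]); p0=np.array([.5333,-.2474])
g=p0-(.117+.025)*pd
ctrl.movep([*g,.06],down(yp+np.pi)); ctrl.pause(.3)
s=get_state(); print(s["time"],s["width"],s["tcp_pos"])
im,W=cloud("wrist"); np.savez("held.npz",im=im,W=W)
b,W2=cloud("top"); np.savez("heldtop.npz",im=b,W=W2)
for nm,w in (("wrist",W),("top",W2)):
    rel=w[...,:2]-p0; X=rel@pd; Y=rel@np.array([-pd[1],pd[0]])
    for lo,hi in ((-.255,-.225),(-.225,-.2),(-.2,-.17)):
        m=(X>lo)&(X<hi)&(abs(Y)<.05)&(w[...,2]>.03)&(w[...,2]<.125)
        if m.sum()>5: print(nm,lo,m.sum(),np.percentile(w[m][:,2],[5,50,95]).round(4),np.percentile(Y[m],[1,50,99]).round(4),np.percentile(X[m],[1,99]).round(4))
cv2.imwrite("pics/held.png",np.hstack([cv2.resize(im,(400,300)),cv2.resize(b[170:320,250:450],(400,300))]))
E
python3 a4.py
```

```text
0.04681772463268086 [ 0.22  0.68 -1.54]
11.2917 0.046635634543107776 [ 0.52192928 -0.10484789  0.06007895]
wrist -0.255 14467 [0.0675 0.0689 0.105 ] [-0.0241  0.0002  0.0244] [-0.2546 -0.2254]
wrist -0.225 9711 [0.0676 0.0687 0.0697] [-0.0238  0.0006  0.0247] [-0.2248 -0.2003]
wrist -0.2 9851 [0.0678 0.0689 0.0699] [-0.0235  0.0006  0.0251] [-0.1997 -0.1703]
top -0.255 248 [0.0634 0.0694 0.1062] [-0.0251 -0.0054  0.0234] [-0.2548 -0.2253]
top -0.225 204 [0.0634 0.0677 0.0719] [-0.0246 -0.0003  0.0243] [-0.2248 -0.2005]
top -0.2 243 [0.0635 0.0682 0.0727] [-0.0245 -0.0012  0.024 ] [-0.1999 -0.1705]
```

View pics/held.png

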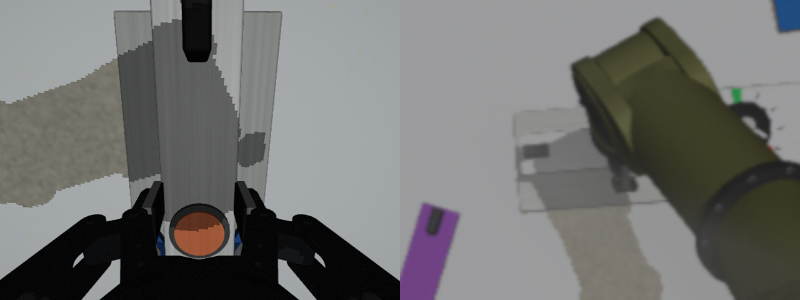

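The wrist view shows the carrier held level and centred over the base plate: disc at (200,230), fin at (197,30). Lower it, release, and measure the fin.

```bash
cat > a5.py <<'E'
from h import *
yp=np.radians(-85.3); pd=np.array([np.cos(yp),np.sin(yp)]); p0=np.array([.5333,-.2474])
g=p0-.142*pd
ctrl.movel([*g,.016],max_speed=.1)
for z in (.0145,.013,.0115,.010):
    ctrl.movel([*g,z],max_speed=.03); f=get_state()["contact_force"]; print(z,np.round(f,1))
    if f[2]>4: break
ctrl.ungrasp(); ctrl.movel([*g,.12],max_speed=.2)
f0=p0-.235*pd
ctrl.movep([*f0,.12],down(yp+np.pi)); ctrl.pause(.2)
im,W=cloud("wrist"); np.savez("placed.npz",im=im,W=W)
rel=W[...,:2]-p0; X=rel@pd; Y=rel@np.array([-pd[1],pd[0]]); L=np.stack([X,Y],-1)*1000
ok=(abs(Y)<.06)&(X<-.06)&(X>-.29)
for nm,lo,hi in (("fin",.048,.062),("plate",.0165,.028)):
    m=cv2.morphologyEx((ok&(W[...,2]>lo)&(W[...,2]<hi)).astype(np.uint8),cv2.MORPH_OPEN,np.ones((3,3)))>0
    print(nm,m.sum(),cv2.minAreaRect(L[m].astype(np.float32)),L[m].min(0),L[m].max(0))
cv2.imwrite("pics/placed.png",im); print(get_state()["time"])
E
python3 a5.py
```

```text
0.0145 [ 0.5 -0.2 -2.2]
0.013 [ 0.3  0.9 -1.4]
0.0115 [ 1.  -0.6 -1. ]
0.01 [-3.1 -1.7 11.8]
fin 1012 ((-242.56719970703125, 0.05153942108154297), (31.491518020629883, 11.64462947845459), 0.07678239047527313) [-258.31500854   -5.76594812] [-226.82841082    5.89334073]
plate 12764 ((-174.8231964111328, 0.9565200805664062), (174.8973388671875, 50.133628845214844), 0.6258237957954407) [-262.38034551  -24.92568104] [-87.35079235  26.60045263]
14.8667
```

```bash
cat > a6.py <<'E'
from h import *
yp=np.radians(-85.3); pd=np.array([np.cos(yp),np.sin(yp)]); p0=np.array([.5333,-.2474]); lat=np.array([-pd[1],pd[0]])
P=lambda x,z:[*(p0+x*pd),z]
ctrl.movep(P(-.2426,.09),down(yp+np.pi)); ctrl.movel(P(-.2426,.027),max_speed=.1)
ctrl.close_gripper(60); ctrl.pause(.2); s=get_state(); print(s["width"],np.round(s["contact_force"],1))
def F():
    f=np.array(get_state()["contact_force"]); return np.round([f[:2]@pd,f[:2]@lat,f[2]],1)
if s["width"]<.008: raise SystemExit
for x in (-.2,-.17,-.15,-.135,-.129):
    ctrl.movel(P(x,.027),max_speed=.06); print(x,F())
    if F()[0]<-12: break
else:
    x=-.129
    while x<-.118 and F()[0]>-10:
        x+=.001; ctrl.movel(P(x,.027),max_speed=.02); print(round(x,4),F())
s=get_state(); t=(np.array(s["tcp_pos"])[:2]-p0); print(t@pd,t@lat,s["width"],s["time"])
E
python3 a6.py
```

```text
0.011163673141585203 [-0.6 -0.   5.1]
-0.2 [-1.   1.2  6.3]
-0.17 [-0.7  1.3  7.6]
-0.15 [0.3 0.3 8. ]
-0.135 [-0.7  0.8  7.5]
-0.129 [-1.1 -0.3  8.7]
-0.128 [-3.  -0.1  7.7]
-0.127 [-4.3  1.2  7.5]
-0.126 [-4.3 -0.2  8.1]
-0.125 [-7.5  0.4  8.2]
-0.124 [-9.5 -0.2  7.5]
-0.123 [-11.4  -0.5   8.1]
-0.12510389123615304 0.00016526527076793818 0.010863411877908272 20.9083
```

```bash
cat > a7.py <<'E'
from h import *
yp=np.radians(-85.3); pd=np.array([np.cos(yp),np.sin(yp)]); p0=np.array([.5333,-.2474]); lat=np.array([-pd[1],pd[0]])
P=lambda x,z:[*(p0+x*pd),z]
ctrl.ungrasp(); ctrl.movel(P(-.125,.12),max_speed=.15); ctrl.pause(.2)
im,W=cloud("wrist"); np.savez("home.npz",im=im,W=W)
rel=W[...,:2]-p0; X=rel@pd; Y=rel@lat; L=np.stack([X,Y],-1)*1000
ok=(abs(Y)<.06)&(X<-.06)&(X>-.29)
for nm,lo,hi in (("fin",.048,.062),("plate",.0165,.028)):
    m=cv2.morphologyEx((ok&(W[...,2]>lo)&(W[...,2]<hi)).astype(np.uint8),cv2.MORPH_OPEN,np.ones((3,3)))>0
    print(nm,m.sum(),cv2.minAreaRect(L[m].astype(np.float32)),L[m].min(0),L[m].max(0))
# wheel, from the first look
f=np.load("press.npz"); im2,W=f["im"],f["W"]; rel=W[...,:2]-p0; X=rel@pd; Y=rel@lat
hsv=cv2.cvtColor(im2,cv2.COLOR_BGR2HSV); h=hsv[...,0]
r=np.hypot(X,Y); z=W[...,2]
for nm,m in (("red",((h<8)|(h>172))&(hsv[...,1]>120)&(r<.05)&(z>.11)),("green",(h>45)&(h<80)&(hsv[...,1]>100)&(r<.06)&(z>.11)),("white",(r<.025)&(r>.013)&(z>.16)&(im2.min(-1)>70))):
    c=(X[m].mean(),Y[m].mean()); print(nm,m.sum(),np.round(c,4),"q",np.arctan2(-c[1],c[0])%(2*np.pi))
cv2.imwrite("pics/home.png",np.hstack([cv2.resize(im,(400,300)),cv2.resize(im2[180:340,240:400],(300,300))])); print(get_state()["time"])
qs=[]
for yaw in np.arange(-180,180,30):
    k=ctrl.ik([*p0,.134],down(np.radians(yaw))); print(yaw,None if k is None else np.round(k,2))
E
python3 a7.py
```

```text
fin 1010 ((-124.97625732421875, 1.0642881393432617), (31.892797470092773, 11.881385803222656), 0.022982819005846977) [-140.92227769   -4.87212403] [-109.02973317    7.01062953]
plate 6991 ((-102.44895935058594, -0.020763397216796875), (84.9290771484375, 94.55084228515625), 0.12858691811561584) [-144.95095632  -47.24032155] [-60.01863496  47.30972085]
red 450 [-0.0355  0.0001] q 3.143178908361194
green 3278 [-0.0384  0.0013] q 3.1750385915633346
white 67 [ 0.0149 -0.0116] q 0.6619997304413249
22.6333
-180 [ 1.07  0.84 -1.27  1.73  0.85  1.24  1.16]
-150 [ 1.09  0.9  -1.37  1.73  0.91  1.31  1.62]
-120 [-0.22  0.82  1.15  1.74 -0.82  1.15 -2.47]
-90 [-0.15  0.72  0.95  1.74 -0.68  1.04 -2.09]
-60 [ 0.46  0.54 -0.11  1.74  0.07  0.87 -2.3 ]
-30 [ 0.56  0.55 -0.26  1.73  0.17  0.88 -1.87]
0 [ 0.65  0.56 -0.41  1.73  0.27  0.9  -1.44]
30 [ 0.74  0.58 -0.56  1.73  0.37  0.93 -1.01]
60 [ 0.82  0.62 -0.7   1.73  0.47  0.97 -0.58]
90 [ 0.9   0.66 -0.85  1.73  0.57  1.02 -0.15]
120 [ 0.97  0.71 -1.    1.73  0.67  1.08  0.28]
150 [ 1.03  0.77 -1.13  1.73  0.76  1.16  0.71]
```

View pics/home.png

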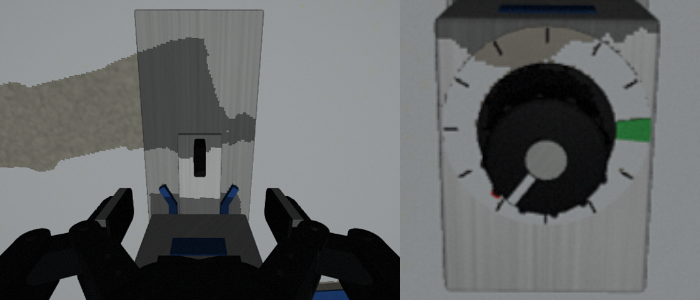

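The carrier is home: fin centre at x = -125.0, visible at (200,157) left of the mouth. The right crop shows the white line toward the lower left (525,190), q about 0.66. Next, the wheel.

```bash
cat > w.py <<'E'
from h import *
yp=np.radians(-85.3); pd=np.array([np.cos(yp),np.sin(yp)]); p0=np.array([.5333,-.2474]); lat=np.array([-pd[1],pd[0]])
def look(name):
    ctrl.pause(.2); im,W=cloud("wrist"); rel=W[...,:2]-p0; X=rel@pd; Y=rel@lat; r=np.hypot(X,Y); z=W[...,2]
    hsv=cv2.cvtColor(im,cv2.COLOR_BGR2HSV); h=hsv[...,0]
    for nm,m in (("red",((h<6)|(h>174))&(hsv[...,1]>130)&(r<.05)&(r>.03)&(z>.118)),("green",(h>45)&(h<80)&(hsv[...,1]>100)&(r<.06)&(z>.118)),("white",(r<.025)&(r>.012)&(z>.16)&(im.min(-1)>70))):
        if m.sum()>5: c=(np.median(X[m]),np.median(Y[m])); print(nm,m.sum(),np.round(c,4),"q",round(np.arctan2(-c[1],c[0])%(2*np.pi),3))
    cv2.imwrite(f"pics/{name}.png",im)
def yaw():
    q=get_state()["eef_rot"]; return 2*np.arctan2(q[2],q[1])
def j7(a):
    k=np.array(get_state()["qpos"]); k[6]=a; ctrl.set_joints(k)
def turn(dq,start):
    "one grasp: j7 from start down by dq"
    j7(start); ctrl.movel([*p0,.131],max_speed=.15); ctrl.close_gripper(50); ctrl.pause(.1)
    s=get_state(); print("w",s["width"],np.round(s["contact_force"],1)); y=yaw()
    j7(s["qpos"][6]-dq); ctrl.pause(.2); s=get_state(); d=(yaw()-y+np.pi)%(2*np.pi)-np.pi; print("turned",d,np.round(s["contact_force"],1),np.round(s["wrist_torque"],2))
    ctrl.ungrasp(); ctrl.movel([*p0,.27],max_speed=.2)
E
cat > a8.py <<'E'
from w import *
s=get_state(); ctrl.movel([*np.array(s["tcp_pos"])[:2],.27],max_speed=.2)
ctrl.movep([*p0,.27],down(np.radians(60))); look("w0")
y=yaw(); a=get_state()["qpos"][6]; j7(a+.95); print("sign",yaw()-y,a,get_state()["tcp_pos"])
turn(1.8,get_state()["qpos"][6]); look("w1"); print(get_state()["time"])
E
python3 a8.py
```

```text
red 309 [-0.0008  0.0313] q 4.686
green 3330 [-0.0097  0.0095] q 3.919
white 103 [ 0.0141 -0.0111] q 0.667
sign 0.948512088024924 -0.48272448190995065 [ 0.53348378 -0.2458899   0.27003273]
w 0.0547528441276685 [-5.3 -1.9  7.2]
turned -1.7994614790807437 [-3.3  2.5  1.9] [0.47 0.79 0.02]
red 394 [-0.0295  0.008 ] q 3.405
green 3991 [-0.0014  0.0134] q 4.607
white 87 [-0.0136 -0.0119] q 2.421
30.3667
```

```bash
cat > a9.py <<'E'
from w import *
turn(1.7,.45); look("w2"); print(get_state()["time"])
im=cv2.imread("pics/w2.png"); cv2.imwrite("pics/w2c.png",im)
E
python3 a9.py
```

```text
w 0.054967987178012066 [-6.  -1.1  8.5]
turned -1.6994120345322492 [-4.   1.2  2.9] [0.69 0.84 0.05]
red 504 [-0.0203  0.0127] q 3.7
green 4086 [-0.0018  0.0127] q 4.569
white 101 [-0.0097  0.0155] q 4.156
36.7
```

View pics/w2c.png

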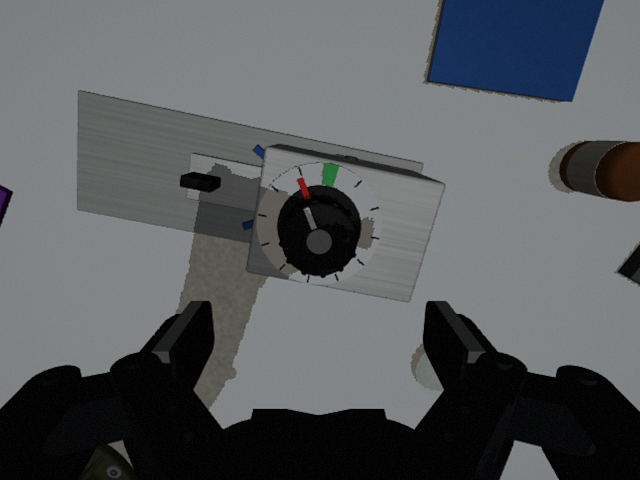

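The picture shows the pointer at (304,188), short of the green mark at (330,174). About 0.54 rad remains.

```bash
cat > a10.py <<'E'
from w import *
turn(.54,.1); look("w3"); print(get_state()["time"])
im=cv2.imread("pics/w3.png"); b,g,r=[im[...,i].astype(int) for i in range(3)]
W=cloud("wrist")[1]; rel=W[...,:2]-p0; X=rel@pd; Y=rel@lat; R=np.hypot(X,Y); ok=(R<.06)&(R>.028)&(W[...,2]>.115)
for nm,m in (("red",ok&(r>g+50)&(r>b+50)),("green",ok&(g>r+40)&(g>b+30))):
    a=np.arctan2(-Y[m],X[m])%(2*np.pi); print(nm,m.sum(),a.mean(),np.percentile(a,[2,98]))
cv2.imwrite("pics/w3c.png",cv2.resize(im[60:380,120:520],(800,640))[:600])
E
python3 a10.py
```

```text
w 0.05499126482416693 [-7.   0.9  8.4]
turned -0.5382377430180467 [-0.1 -0.  -1.5] [ 0.05 -0.19  0.04]
red 415 [-0.0009  0.0333] q 4.684
green 3388 [-0.0104  0.0064] q 3.692
white 92 [-0.0002  0.0191] q 4.703
41.775
red 97 4.692656459968214 [4.62747018 4.76023711]
green 51 4.693592377821234 [4.60004802 4.80968013]
```

View pics/w3c.png

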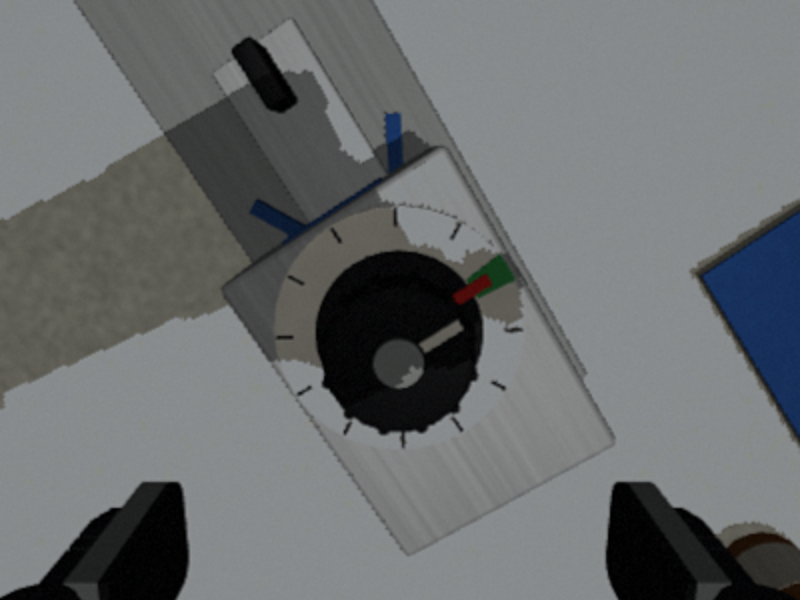

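The red pointer (473,289) lies in the middle of the green mark (495,270), and the carrier's tail is still at its home position. The gripper is clear.

```bash
python3 -c "
from station import ticket
print(ticket.close_job())"
```

```text
the job is handed in; nothing more can be done
None
```

The job is handed in: the copper carrier measured home against the stop, the wheel was turned clockwise in three grasps until the pointer measured 4.69 to 4.70 rad (mark centre 4.70), and the gripper was clear of everything at about 42 s.

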